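Close the bathroom vent flap with its hook pole

TASK

The air vent at the back of the vanity has been left tilted open. Pick up the wooden-handled hook pole, put its hook through the brass eye on top of the flap, and use it to swing the flap fully shut; then unhook the pole and lay it back down flat on the vanity top without dropping it. Do not disturb the clear plastic cup.

Things in the scene. Friction and masses are not known exactly. Their poses are not given: they have to be found in the camera images.
- hook_pole: Lies flat, hook away from robot. Wood grip 140x22x24 high (x -100 to 40), then 8 mm steel rod along +x to x=145, axis 12 above underside; there a straight hook finger, 8 mm thick, points to +y, level, ending 51 from the rod axis in an 11 mm ball; its middle is at (145,25,12). 150 g; grip the wood across its width at the origin (underside, near centre of mass). z up. Not the brush.
- flap_eye (a point): Centre of the brass ring on the flap's top edge: hole 34 diameter, wire 7. y = hole axis, level, parallel to the hinge, to the left seen from the robot: the hook enters sideways. z runs up the flap from the hinge, which is 167 below the eye along -z and 95 above the vanity; x to the flap's back. White-and-blue flap 180 wide, top edge 25 below the eye. Vent box fixed, 260 wide, 100 deep, 232 high.
- vent_flap (a joint): Tilt of the flap, rad: 0 = shut (upright against a firm stop, eye 262 above the vanity, straight over the hinge), positive = top leans towards the robot; starts 0.45 to 0.70. Hinge at the bottom, stiff: stays where left, moves with 2 to 3 N at the eye. The finger has 13 mm play in the eye (0.08 rad lag), so carry it about 8 mm past the eye's shut position.
- cup: Clear plastic cup, empty, standing near the middle in front of the vent; 68 rim diameter, 95 high, wall 3. Origin: centre of its underside, z up. To be left standing where it is.
There are look-alikes about, which are no part of the job. Of the things like the cup, leave any that is black or turquoise; of the rest the larger one is meant.

How it is judged (in metres and radians):
On the way, in this order (a step that is already met when the one before it is completed fails the run):
1. the pole's hook finger is through the eye while the flap is still open (x of flap_eye in the frame of hook_pole between 0.127 and 0.163 m and y of flap_eye in the frame of hook_pole between 0.006 and 0.048 m and z of flap_eye in the frame of hook_pole between -0.006 and 0.03 m and value of joint vent_flap above 0.3 rad), for 0.1 s.
2. the flap is shut with the hook finger still in the eye (x of flap_eye in the frame of hook_pole between 0.127 and 0.163 m and y of flap_eye in the frame of hook_pole between 0.006 and 0.048 m and z of flap_eye in the frame of hook_pole between -0.006 and 0.03 m and value of joint vent_flap below 0.17 rad), for 0.1 s.
At the end, for the whole second after the job is handed in: The flap is shut (within 0.17 rad, about 10 degrees); the hook pole lies at rest, level within about 10 degrees, on the vanity top (origin under 30 mm high); the cup stands upright within 30 mm of where it was (value of joint vent_flap below 0.17 rad and height (world z) of hook_pole below 0.03 m and angle between hook_pole's own x axis and vertical between 1.4 and 1.74 rad and linear speed of hook_pole below 0.02 m/s and angle between cup's own z axis and vertical below 0.2 rad and distance of cup from where it was at the start of the episode below 0.03 m); the robot touches nothing.
It fails at once if the cup is knocked over or pushed more than 30 mm (distance of cup from where it was at the start of the episode above 0.03 m or angle between cup's own z axis and vertical above 0.5 rad).
It fails at once if the pole is dropped (falling freely more than about 50 mm above the vanity) (height (world z) of hook_pole above 0.05 m and contact force between the fingers and hook_pole below 0.05 N and linear speed of hook_pole above 0.5 m/s).
It also fails if it takes over 58 s, if anything falls off the work surface, if the arm or the gripper's body presses on something with over 40 N, if the wrist force passes 120 N, or if a joint passes its speed limit or range.

ROBOT

A 6-joint arm with a two-finger parallel gripper is mounted at the origin on the work surface. World frame = base frame: x ahead of the robot, y to its left, z up, the work surface at z = 0. Lengths are in m, angles in degrees, forces in N, time in s.
With the tool pointing down it reaches from about 0.275 to 0.775 m from the base axis. Payload 14.6 kg.
Tool frame: the origin (TCP) lies at the very end of the fingers, on their centre line; the grasp point (between the pads) lies 19 mm behind it; z points along the fingers, y is the direction in which the jaws open and shut (so a half turn about z gives the same grasp; the last joint's range is limited). The gripper opens to 85 mm and grips with 20 to 120 N. Pads are 22 mm wide; open, the fingers measure 114 mm over their backs; the gripper's body (76 mm by 85 mm) begins 54 mm behind the grasp point. The pads swing forward as they close: fully open they stand 13 mm farther back than shut.
Start: joints at [64.956, 15.075, -2.767, 72.158, 0, 81.102], TCP at [0.146, 0.504, 0.231] pointing down, gripper open.
Joint ranges: [-151.79, 151.79], [-50.71, 97.33], [-67.44, 78.34], [-121.81, 120.89], [-77.56, 73.72], [-180, 180]. Speed limits (degrees/s): [108.29, 108.29, 147.25, 159.86, 180, 180].

INTERFACE

Orientations are given as a 3x3 rotation matrix whose columns are the frame's x, y, z axes.
In Python, from cell import readout, optics, order gives the robot as it stands.
- The arm moves only by the shell command python3 -m creep 'ROWS' [FORCE]. ROWS is JSON, one flat list of numbers, 7 for each row, row after row: the finger opening in m, from 0 to 0.0854, then the shift along the tool's x, y, z in m, then the turn, a rotation vector about the tool's x, y, z in rad. In form: [hand, x, y, z, ax, ay, az, hand, x, y, z, ax, ay, az, ...]. A call has 1 to 8 rows; each row shifts and turns the commanded pose from where the row before left it, along the tool's axes as they then stand; what a row does not reach is not made up. A row lasts 1/8 s, in which the tool goes at most 62.5 mm and 10.7 degrees, less where a joint would pass 70% of its speed; a pose out of reach is approached as far as the arm can. A call is refused whole if a number of a shift passes 0.0625 or a number of a turn 0.188, either way. A call with a gripper value outside its range is refused whole. The fingers move at their own pace and stop on an object; FORCE is the grip in N (left out, the last holds). Time passes only in rows, so rows that do not move let the fingers close. It gives the time, the measured TCP pose, the force and the opening at its end, in the units of the state.
- readout.observe(): the state, without advancing time (a new reading comes with each control period).
- optics.get_image(name): name is "side" or "top"; returns (picture, depth): 480x640x3 uint8, red, green, blue; 480x640 float32, m along the optical axis (not along the pixel's ray), 0 where there is no reading.
- optics.camera_params(name): a dict with "fx", "fy", "cx", "cy" (pixels), "view" (4x4, takes a point from world to camera coordinates). Camera axes: x right, y down, z forward; pixel columns grow to the right and rows downward; lengths in m; the calibration is good to about 2 mm. A picture is of the moment at which its call begins. camera_params takes no time and is no camera call.
- order.sign_off(): hands the job in, once; it reports no verdict.
The state is a dict: "time_s": time; "joint_positions": joint angles; "joint_velocities": joint speeds; "tau": joint torques, N m; "tcp_pos": TCP position; "tcp_rot": TCP orientation; "ft_force": force on the tool from outside, world axes, zero at the start; "wrist_torque": the same for the moment, N m; "grip_width": opening from 0.0 (shut) to 1.0 (fully open).
Only numpy, scipy, OpenCV 4.12 (cv2) and the standard library are available. Lean on these libraries where they do the work, as an engineer would, in place of code of your own. Each camera call takes 0.05 s, during which the arm holds its last target.

## Working session

There is one attempt and no reset: what is moved stays moved. The work goes in short steps, Python scripts to look and compute and a shell command to move; the robot and the scene stay as the last step left them, time stands still between calls to the robot, and variables do not carry over. Pictures are saved under pics/ and viewed, and the job is handed in when it is done.

```bash
ls; mkdir -p pics
python3 - <<'E'
from cell import readout, optics, order
import cv2,numpy as np
print(readout.observe())
for n in ("side","top"):
    p,d=optics.get_image(n); np.savez("pics/%s0.npz"%n,p=p,d=d)
    cv2.imwrite("pics/%s0.png"%n,p[:,:,::-1]); print(n,optics.camera_params(n), (d>0).mean())
E
```

```text
pics
{'time_s': 0.0, 'joint_positions': array([ 6.49551361e+01,  1.50987848e+01, -2.80239344e+00,  7.21576607e+01,
       -3.11791491e-04,  8.11019918e+01]), 'joint_velocities': array([ 0.0315463 , -0.05382333, -0.01301867,  0.10518385, -0.03552823,
        0.05059944]), 'tau': array([-1.25074399e-03, -6.37614012e+01,  3.84564006e+01,  1.36408227e-02,
       -4.16988223e-05,  3.34552089e-05]), 'tcp_pos': array([0.14589839, 0.50405141, 0.23083431]), 'tcp_rot': array([[-9.60552017e-01,  2.78100052e-01, -4.29799289e-04],
       [ 2.78100341e-01,  9.60551576e-01, -9.32681220e-04],
       [ 1.53465689e-04, -1.01541616e-03, -9.99999473e-01]]), 'ft_force': array([-0.25480186, -0.09088124,  0.04804575]), 'wrist_torque': array([ 0.01042953,  0.04611141, -0.02260687]), 'grip_width': 1.0012878882586935}
side {'fx': 551.8861473391345, 'fy': 551.8861473391345, 'cx': 317.5769597602856, 'cy': 241.07739642721245, 'view': array([[ 0.77426047, -0.63261692,  0.01779195, -0.40216899],
       [-0.42792427, -0.54403537, -0.72173841,  0.33626026],
       [ 0.46626339,  0.55119992, -0.69193721,  0.99043979],
       [ 0.        ,  0.        ,  0.        ,  1.        ]])} 0.9961393229166666
top {'fx': 494.9036934563252, 'fy': 494.9036934563252, 'cx': 320.4765031698858, 'cy': 237.9401986287136, 'view': array([[-0.02011169, -0.99975021,  0.00974846,  0.00796446],
       [-0.98041689,  0.01781036, -0.19612626,  0.57088898],
       [ 0.19590364, -0.01350199, -0.98053019,  0.93750595],
       [ 0.        ,  0.        ,  0.        ,  1.        ]])} 0.995927734375
```

View pics/side0.png

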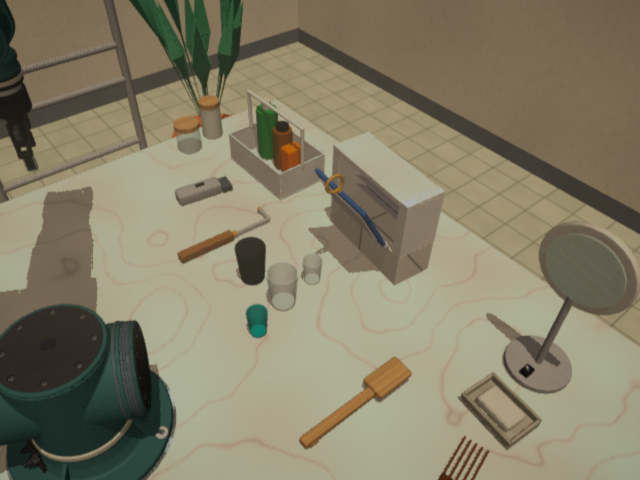

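View pics/top0.png

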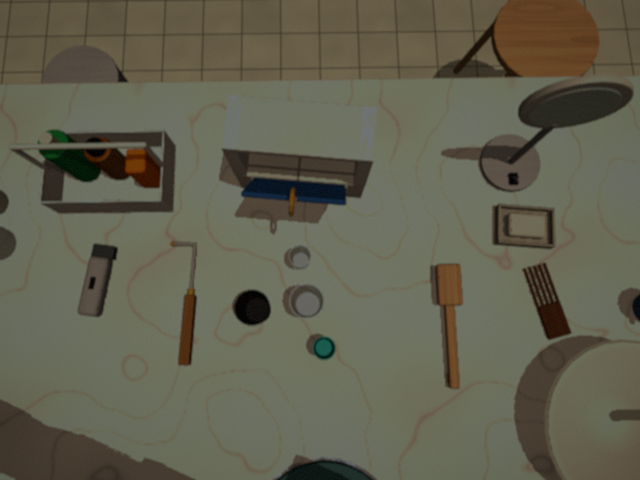

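The pole is the wooden handle with steel rod and left-pointing hook, in top at (187,328) with hook (172,243); the brush at (450,320) is the decoy. The eye is at top (292,201) and side (334,184). Cup candidates in top: black (252,307), turquoise (323,348), small clear (299,258) and large clear (305,301). The large clear one fits. Next are enlarged crops and measurements.

```bash
cat > h.py <<'E'
import numpy as np,cv2
from cell import readout, optics
def P(n): return optics.camera_params(n)
def ray(n,u,v):
    c=P(n);V=c['view'];R=V[:3,:3];o=-R.T@V[:3,3]
    d=R.T@np.array([(u-c['cx'])/c['fx'],(v-c['cy'])/c['fy'],1.]);return o,d
def onz(n,u,v,z):
    o,d=ray(n,u,v);return o+d*(z-o[2])/d[2]
def dep(n,u,v,z):
    o,d=ray(n,u,v);return o+d*z
def tri(a,b):
    (o1,d1),(o2,d2)=ray('side',*a),ray('top',*b)
    s=np.linalg.lstsq(np.c_[d1,-d2],o2-o1,rcond=None)[0]
    p,q=o1+d1*s[0],o2+d2*s[1];return (p+q)/2,np.linalg.norm(p-q)
def proj(n,X):
    c=P(n);q=c['view'][:3,:3]@X+c['view'][:3,3];return c['fx']*q[0]/q[2]+c['cx'],c['fy']*q[1]/q[2]+c['cy']
E
python3 - <<'E'
import numpy as np,cv2
a=np.load('pics/top0.npz');b=np.load('pics/side0.npz')
def crop(f,x0,y0,w,h,s): return cv2.resize(f['p'][y0:y0+h,x0:x0+w,::-1],(w*s,h*s),interpolation=cv2.INTER_CUBIC)
def br(i): return np.clip(i.astype(float)*1.6,0,255).astype(np.uint8)
cv2.imwrite('pics/c1.png',br(crop(a,150,170,200,150,4)))
cv2.imwrite('pics/c2.png',br(crop(b,230,120,200,150,4)))
cv2.imwrite('pics/c3.png',crop(b,160,190,200,150,4))
E
```

```text
(no output)
```

View pics/c1.png

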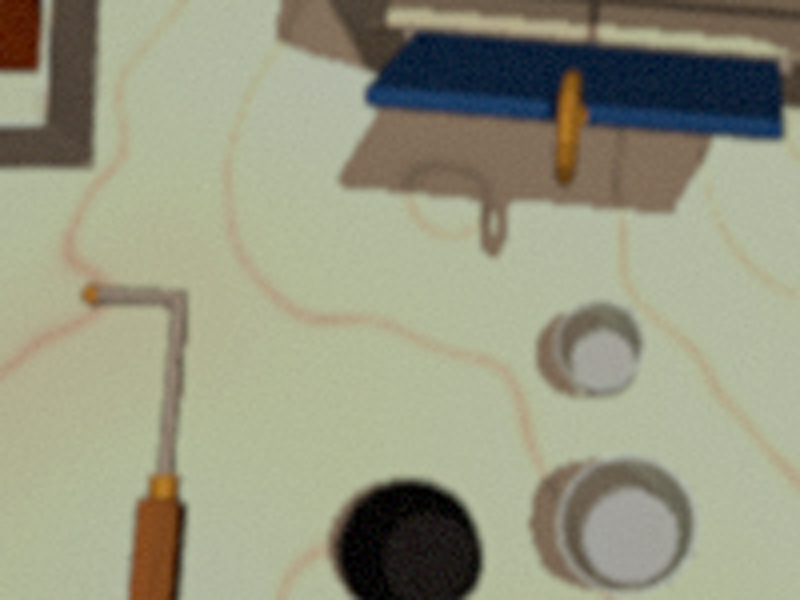

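View pics/c2.png

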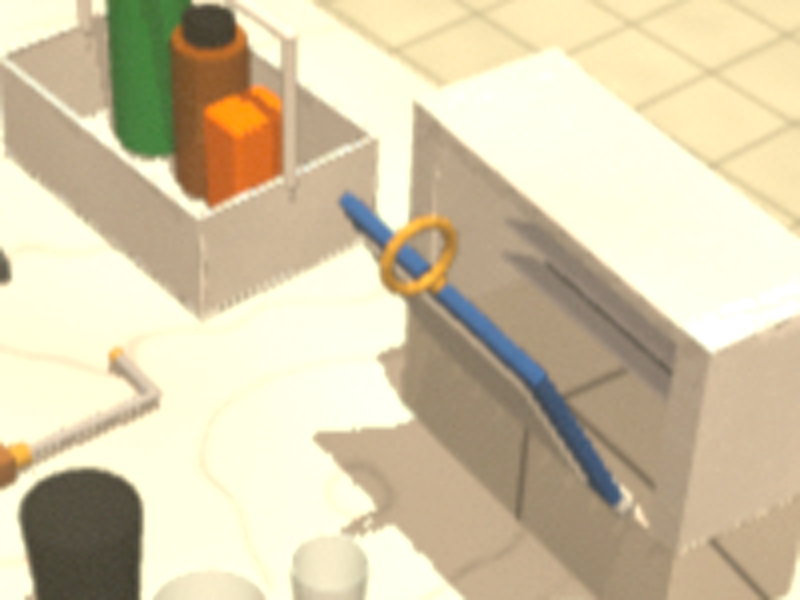

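View pics/c3.png

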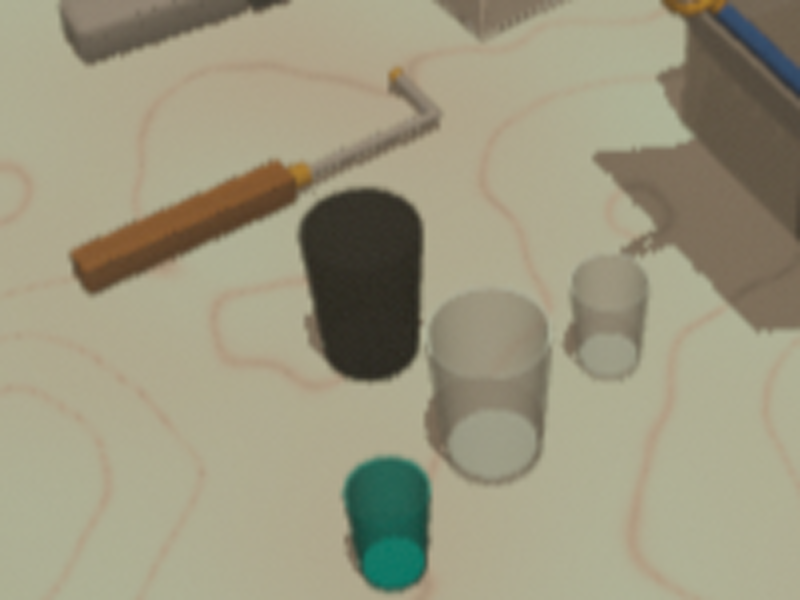

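The crops confirm the hook pole at hook corner top (194.5,244), ball (173,243.5) and eye centre top (292,202) / side (335,184). The clear large cup stands at top (305,301).

Run:
```python
from h import *
np.set_printoptions(precision=4,suppress=True)
a=np.load('pics/top0.npz');b=np.load('pics/side0.npz')
E,r=tri((334.75,183.75),(292,201.7));print('eye',E,r)
# ring mask
for n,f,box in(('top',a,(275,180,310,225)),('side',b,(318,165,350,205))):
    p=f['p'].astype(int);m=((p[...,0]>p[...,2]*1.8)&(p[...,0]>70)).astype(np.uint8)
    k=np.zeros_like(m);k[box[1]:box[3],box[0]:box[2]]=1;m*=k
    v,u=np.nonzero(m);print(n,'ring',u.min(),u.max(),v.min(),v.max(),u.mean(),v.mean())
    pts=np.array([dep(n,uu,vv,f['d'][vv,uu]) for uu,vv in zip(u,v)]);print(np.median(pts,0),pts.min(0),pts.max(0))
    print(cv2.minAreaRect(np.c_[u,v].astype(np.float32)))
p=a['p'].astype(int)
m=((p[...,0]>p[...,2]*1.8)&(p[...,0]>50)).astype(np.uint8);m[:,:170]=0;m[:,205:]=0;m[:280]=0
v,u=np.nonzero(m);rc=cv2.minAreaRect(np.c_[u,v].astype(np.float32));print('grip',rc)
bx=cv2.boxPoints(rc);W=np.array([onz('top',*q,.024) for q in bx]);print(W, np.linalg.norm(np.diff(W,axis=0),axis=1))
rows=[(np.mean(u[v==y]),y) for y in range(300,358,6)]
G=np.array([onz('top',x,y,.024) for x,y in rows]);print(np.polyfit(G[:,0],G[:,1],1))
H=onz('top',194.5,244.2,.012);B=onz('top',172.7,243.5,.012);print('corner',H,'ball',B,np.linalg.norm(H-B))
# flap top edges and box
for n,u,v in(('top',150+410/4,170+35/4),('top',150+780/4,170+62/4)):
    pass
# flap front top edge from depth: blue mask
m=((p[...,2]>p[...,0]*1.8)&(p[...,2]>50));v,u=np.nonzero(m);k=(u>230)&(u<360)&(v>170)&(v<215);u,v=u[k],v[k]
pts=np.array([dep('top',uu,vv,a['d'][vv,uu]) for uu,vv in zip(u,v)])
print('blue',pts.min(0),pts.max(0)); 
c,s,vt=np.linalg.svd(pts-pts.mean(0),full_matrices=False);print(pts.mean(0),vt)
lo=[pts[(pts[:,1]>y)&(pts[:,1]<y+.01)] for y in np.arange(-.03,.14,.02)]
for q in lo:
    if len(q): print(q[q[:,2].argmax()],q.mean(0))
print('cup',onz('top',150+625/4,170+525/4,.095), onz('top',150+632/4,170+537/4,0))
print('blackcup',onz('top',150+408/4,170+540/4,.1))
for uv in ((230,95),(378,108),(372,152),(225,150)): print('box',dep('top',*uv,a['d'][uv[1],uv[0]]))
```

```text
eye [0.5962 0.0454 0.2404] 0.00013432655313274242
top ring 289 296 189 211 291.7913043478261 201.1391304347826
[0.5938 0.0448 0.261 ] [0.5762 0.0393 0.0006] [0.6643 0.0518 0.2676]
((292.4000244140625, 200.20001220703125), (6.505383014678955, 22.344575881958008), 8.130102157592773)
side ring 325 343 174 193 334.73295454545456 183.83522727272728
[0.5985 0.043  0.2385] [-0.0065 -0.6174  0.1168] [0.7045 0.1635 0.9352]
((334.0, 183.5), (19.0, 18.0), 90.0)
grip ((186.49180603027344, 326.09014892578125), (10.049467086791992, 76.86483764648438), 5.19442892074585)
[[0.3296 0.2822 0.024 ]
 [0.4802 0.2736 0.024 ]
 [0.4779 0.2533 0.024 ]
 [0.3274 0.2625 0.024 ]] [0.1509 0.0204 0.1508]
[-0.0562  0.2906]
corner [0.5713 0.2599 0.012 ] ball [0.5736 0.3054 0.012 ] 0.04552922531010217
blue [ 0.3762 -0.0419  0.2158] [0.6203 0.1311 1.0311]
[0.6073 0.0449 0.2268] [[-0.281  -0.109   0.9535]
 [ 0.0662  0.989   0.1326]
 [-0.9574  0.1003 -0.2707]]
[ 0.6008 -0.0231  0.2235] [ 0.602  -0.0252  0.2206]
[ 0.6049 -0.0046  0.2228] [ 0.604  -0.0055  0.2208]
[0.3762 0.0105 1.0311] [0.5814 0.0145 0.3071]
[0.6102 0.0359 0.2249] [0.6078 0.0335 0.2201]
[0.6132 0.0597 0.222 ] [0.6108 0.0582 0.2205]
[0.6148 0.0798 0.2238] [0.6127 0.0749 0.2199]
[0.6166 0.0983 0.2249] [0.6144 0.0944 0.2204]
[0.6171 0.1153 0.2239] [0.6166 0.1148 0.2202]
[0.6184 0.131  0.2205] [0.6177 0.1311 0.22  ]
cup [0.4423 0.0268 0.095 ] [0.4428 0.0249 0.    ]
blackcup [0.437  0.1279 0.1   ]
box [0.7924 0.1519 0.2331]
box [ 0.8771 -0.1388  0.0006]
box [ 0.6836 -0.0914  0.233 ]
box [0.6952 0.1608 0.2228]
```

Checks: the eye height 0.240 gives a tilt of 0.51 rad, which is within the stated range. The two rays miss each other by 0.1 mm. The pole origin from the handle end is (0.428, 0.267) and from the hook corner (0.4265, 0.268), yaw −3.2°. The vent yaw is about −5.7°.

```bash
python3 -m creep '[0.0854,0,0,0,0,0,-0.1125, 0.0854,0,0,0,0,0,-0.1125, 0.0854,-0.03,-0.022,0,0,0,0, 0.0854,-0.03,-0.022,0,0,0,0, 0.0854,-0.03,-0.022,0,0,0,0, 0.0854,-0.03,-0.022,0,0,0,0, 0.0854,-0.03,-0.022,0,0,0,0, 0.0854,-0.03,-0.022,0,0,0,0]' 80
python3 -m creep '[0.0854,-0.03,-0.022,0,0,0,0, 0.0854,-0.03,-0.022,0,0,0,0, 0.0854,-0.03,-0.022,0.02,0,0,0, 0.0854,-0.024,-0.022,0.03,0,0,0, 0.0854,0,0,0.04,0,0,0,0.0854,0,0,0.03,0,0,0,0.0854,0,0,0,0,0,0]'
cat > tgt.py <<'E'
import sys
from h import *
np.set_printoptions(precision=4,suppress=True)
s=readout.observe();R=s['tcp_rot'];p=s['tcp_pos']
x,y,z,yaw=map(float,sys.argv[1:5])
c=np.cos(np.radians(yaw));n=np.sin(np.radians(yaw))
T=np.array([[-c,-n,0],[-n,c,0],[0,0,-1]])
rv=cv2.Rodrigues(R.T@T)[0].ravel()
print('t',s['time_s'],'p',p,'F',s['ft_force'],'w',s['grip_width']);print('turn',rv,'shift now',R.T@(np.array([x,y,z])-p),'after turn',T.T@(np.array([x,y,z])-p))
E
python3 tgt.py .427 .267 .004 -3.2
```

```text
time_s: 1.1
tcp_pos: [0.3189, 0.3613, 0.2311]
tcp_rot: [[-0.998, 0.057, -0.0], [0.057, 0.998, -0.0], [0.0, -0.0, -1.0]]
ft_force: [-0.2, 0.3, 0.7]
grip_width: 0.999
time_s: 1.98
tcp_pos: [0.4258, 0.2673, 0.1098]
tcp_rot: [[-0.998, 0.057, -0.004], [0.057, 0.998, -0.002], [0.004, -0.002, -1.0]]
ft_force: [-0.4, -0.5, 1.1]
grip_width: 0.998
t 1.975 p [0.4258 0.2673 0.1098] F [-0.4455 -0.5181  1.0507] w 0.9982512157258553
turn [-0.0017 -0.0035 -0.0011] shift now [-0.0016 -0.0001  0.1058] after turn [-0.0012 -0.0003  0.1058]
```

```bash
python3 -m creep '[0.0854,-0.001,0,0.02,0,0,0, 0.0854,0,0,0.02,0,0,0, 0.0854,0,0,0.02,0,0,0, 0.0854,0,0,0.02,0,0,0,0.0854,0,0,0.015,0,0,0,0.0854,0,0,0.01,0,0,0,0.0854,0,0,0,0,0,0]'
python3 tgt.py .427 .267 .004 -3.2
python3 - <<'E'
from h import *
p,d=optics.get_image('top');cv2.imwrite('pics/g1.png',cv2.resize(p[220:400,100:300,::-1],(800,720)[:2] if 0 else (660,594),interpolation=cv2.INTER_CUBIC))
E
```

```text
time_s: 2.85
tcp_pos: [0.4282, 0.268, 0.0065]
tcp_rot: [[-0.998, 0.057, -0.0], [0.057, 0.998, -0.0], [0.0, -0.0, -1.0]]
ft_force: [0.2, 0.1, -0.1]
grip_width: 1.001
t 2.85 p [0.4282 0.268  0.0065] F [ 0.2268  0.098  -0.0909] w 1.0010881382975014
turn [-0.     -0.     -0.0008] shift now [ 0.0011 -0.0011  0.0025] after turn [ 0.0011 -0.0011  0.0025]
```

View pics/g1.png

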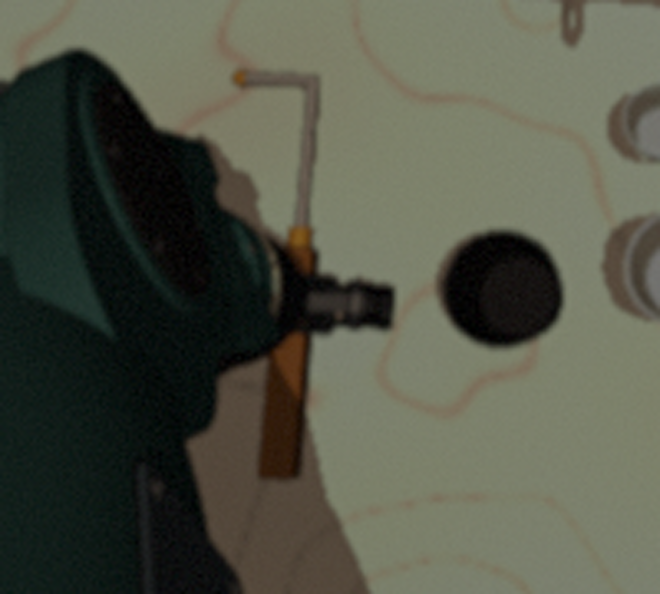

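The jaws straddle the grip near (300,300 in the crop), and the pole has not moved. I'll close and lift a little.

```bash
python3 -m creep '[0.0854,0,0,0.003,0,0,0, 0,0,0,0,0,0,0,0,0,0,0,0,0,0,0,0,0,0,0,0,0,0,0,0,0,0,0,0,0,0,0,0,0,0,0,0,0,0,0,0,0,0,0,0,0,0,0,0,0]' 80
python3 -m creep '[0,0,0,-0.01,0,0,0, 0,0,0,-0.02,0,0,0,0,0,0,-0.03,0,0,0,0,0,0,-0.03,0,0,0,0,0,0,-0.03,0,0,0,0,0,0,-0.03,0,0,0,0,0,0,-0.03,0,0,0,0,0,0,-0.03,0,0,0]'
python3 -m creep '[0,0.02,0,-0.03,0,0,0, 0,0.02,-0.02,0,0,0,0,0,0.02,-0.02,0,0,0,0,0,0,0,0,0,0,0,0,0,0,0,0,0,0]'
python3 - <<'E'
from h import *
for n in('top','side'):
    p,d=optics.get_image(n);np.savez('pics/%s2.npz'%n,p=p,d=d);cv2.imwrite('pics/%s2.png'%n,p[:,:,::-1])
print(readout.observe()['tcp_pos'])
E
```

```text
time_s: 3.9
tcp_pos: [0.4281, 0.2679, 0.0036]
tcp_rot: [[-0.998, 0.057, 0.0], [0.057, 0.998, 0.0], [-0.0, 0.0, -1.0]]
ft_force: [-2.0, -0.9, 7.1]
grip_width: 0.239
time_s: 4.9
tcp_pos: [0.4277, 0.2678, 0.2149]
tcp_rot: [[-0.998, 0.057, 0.0], [0.057, 0.998, 0.0], [-0.0, 0.0, -1.0]]
ft_force: [0.6, -0.6, -1.5]
grip_width: 0.238
time_s: 5.52
tcp_pos: [0.3662, 0.2316, 0.2437]
tcp_rot: [[-0.998, 0.057, 0.001], [0.057, 0.998, 0.0], [-0.001, 0.0, -1.0]]
ft_force: [0.8, -0.3, -1.2]
grip_width: 0.238
[0.36633514 0.23171338 0.24334256]
```

View pics/top2.png

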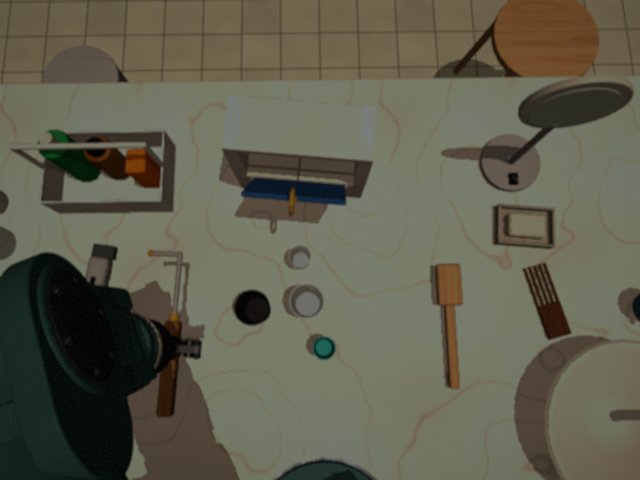

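View pics/side2.png

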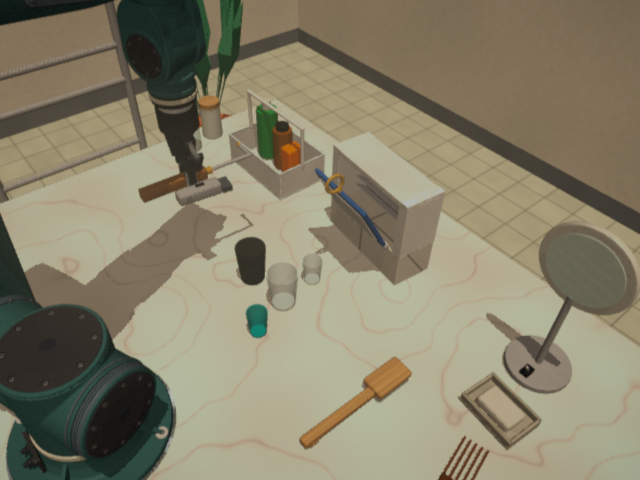

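The pole is held level near top (170,370), and the ball is at top (152,253) and about side (238,143). I'll crop in to check its tilt.

Run:
```python
from h import *
a=np.load('pics/top2.npz')['p'];b=np.load('pics/side2.npz')['p']
A=cv2.resize(a[235:335,140:220,::-1],(400,500),interpolation=cv2.INTER_CUBIC);B=cv2.resize(b[120:220,190:270,::-1],(400,500),interpolation=cv2.INTER_CUBIC)
cv2.imwrite('pics/c4.png',np.clip(np.hstack([A*1.5,B]),0,255).astype(np.uint8))
```

```text
(no output)
```

View pics/c4.png

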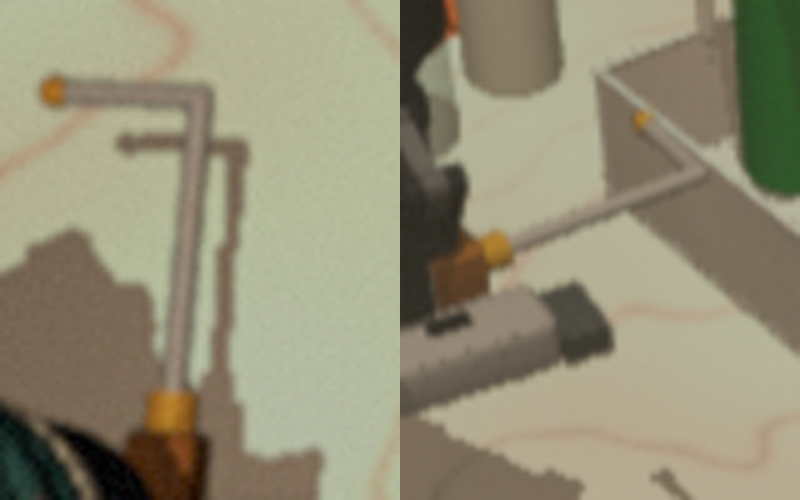

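Run:
```python
from h import *
np.set_printoptions(precision=4,suppress=True)
B=tri((238.2,143.8),(150.6,253.2));C=tri((249.8,154.2),(180.6,254));L=tri((209.4,170),(174,317));print(B,C,L,np.linalg.norm(B[0]-C[0]))
d=C[0]-L[0];print('yaw,pitch',np.degrees(np.arctan2(d[1],d[0])),np.degrees(np.arctan2(d[2],np.hypot(d[0],d[1]))),np.linalg.norm(d))
t=readout.observe()['tcp_pos'];print(t, C[0]-t)
```

```text
(array([0.5116, 0.2704, 0.2527]), np.float64(0.0008459065661622319)) (array([0.5095, 0.2228, 0.2524]), np.float64(0.0006472687469657333)) (array([0.4119, 0.229 , 0.2516]), np.float64(0.0023155441839987365)) 0.04761124980961837
yaw,pitch -3.6235729686406017 0.5129218411711074 0.09777186206670205
[0.3663 0.2317 0.2433] [ 0.1432 -0.0089  0.0091]
```

```bash
python3 tgt.py .364 -.032 .2314 -5.7
```

```text
t 5.625 p [0.3663 0.2317 0.2433] F [-0.1533  0.0903 -1.7256] w 0.23611612040106048
turn [0.0001 0.0001 0.0428] shift now [-0.0126 -0.2634  0.0119] after turn [-0.0239 -0.2626  0.0119]
```

```bash
python3 -m creep '[0,0,0,0,0,0,0.043, 0,-0.003,-0.0375,0.0015,0,0,0, 0,-0.003,-0.0375,0.0015,0,0,0, 0,-0.003,-0.0375,0.0015,0,0,0, 0,-0.003,-0.0375,0.0015,0,0,0, 0,-0.004,-0.0375,0.002,0,0,0, 0,-0.004,-0.0375,0.002,0,0,0, 0,-0.004,-0.0375,0.002,0,0,0]'
python3 -m creep '[0,0,0,0,0,0,0,0,0,0,0,0,0,0]'
python3 tgt.py .4435 -.0398 .2314 -5.7
```

```text
time_s: 6.62
tcp_pos: [0.364, -0.0335, 0.2312]
tcp_rot: [[-0.995, 0.099, 0.0], [0.099, 0.995, 0.0], [-0.0, 0.0, -1.0]]
ft_force: [0.6, 0.1, -1.7]
grip_width: 0.238
time_s: 6.88
tcp_pos: [0.3638, -0.032, 0.2312]
tcp_rot: [[-0.995, 0.1, -0.0], [0.1, 0.995, 0.0], [0.0, 0.0, -1.0]]
ft_force: [0.1, -0.1, -1.8]
grip_width: 0.24
t 6.875 p [ 0.3638 -0.032   0.2312] F [ 0.1203 -0.1451 -1.8478] w 0.24029725518276915
turn [ 0.0003 -0.0004 -0.0007] shift now [-0.0801  0.0002 -0.0002] after turn [-0.0801  0.0002 -0.0002]
```

```bash
python3 -m creep '[0,-0.02,0,0,0,0,0,0,-0.02,0,0,0,0,0,0,-0.02,0,0,0,0,0,0,-0.02,0,0,0,0,0,0,0,0,0,0,0,0,0,0,0,0,0,0,0]'
python3 - <<'E'
from h import *
for n in('top','side'):
    p,d=optics.get_image(n);np.savez('pics/%s3.npz'%n,p=p,d=d)
a=np.load('pics/top3.npz')['p'];b=np.load('pics/side3.npz')['p']
A=cv2.resize(a[170:270,250:330,::-1],(400,500),interpolation=cv2.INTER_CUBIC);B=cv2.resize(b[145:245,310:390,::-1],(400,500),interpolation=cv2.INTER_CUBIC)
cv2.imwrite('pics/c5.png',np.clip(np.hstack([A*1.7,B]),0,255).astype(np.uint8))
E
```

```text
time_s: 7.62
tcp_pos: [0.4432, -0.0398, 0.231]
tcp_rot: [[-0.995, 0.099, -0.001], [0.099, 0.995, 0.0], [0.001, 0.0, -1.0]]
ft_force: [0.2, -0.4, -1.4]
grip_width: 0.239
```

View pics/c5.png

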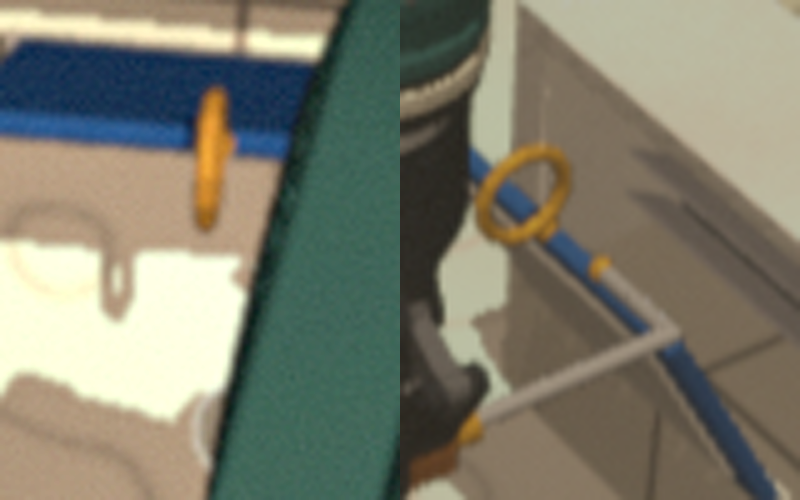

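The top view is blocked by the arm. In the side crop the ball is at (599,267) and the ring centre at (524,194), so the finger points along its line towards the ring. I'll check this against the prediction.

Run:
```python
from h import *
np.set_printoptions(precision=4,suppress=True)
t=readout.observe()['tcp_pos'];px=np.array([.995,-.0993,0]);py=np.array([.0993,.995,0])
C=t+.1435*px+[0,0,.009];B=C+.0475*py
print(C,B,proj('side',C),proj('side',B))
for m in(.05,.06,.075): print(m,proj('side',B+m*py-0.0225*py),proj('side',B+m*py))
print(proj('side',np.array([.5962,.0454,.2404])))
# error of measured ball in x/z at the known y along the view: ray vs plane y=B
o,d=ray('side',349.8,198.4);print(o+d*(B[1]-o[1])/d[1], 'z',o+d*(B[2]-o[2])/d[2])
```

```text
[ 0.5857 -0.0542  0.2403] [ 0.5904 -0.0069  0.2403] (np.float64(364.0393848189152), np.float64(210.9277946667553)) (np.float64(349.6204221466455), np.float64(197.73680656575374))
0.05 (np.float64(341.60746061310005), np.float64(190.4062597958353)) (np.float64(335.224640046717), np.float64(184.56702488999076))
0.06 (np.float64(338.75178672136), np.float64(187.79378612609423)) (np.float64(332.43629909571087), np.float64(182.0161498275985))
0.075 (np.float64(334.52479546278767), np.float64(183.9267817747966)) (np.float64(328.3083269272283), np.float64(178.2397317181016))
(np.float64(334.71535257352355), np.float64(183.75272727875154))
[ 0.591  -0.0069  0.2383] z [ 0.5893 -0.0087  0.2403]
```

The prediction matches within 1 px, so I'll insert sideways.

```bash
python3 -m creep '[0,0,0.01,0,0,0,0,0,0,0.01,0,0,0,0,0,0,0.01,0,0,0,0,0,0,0.01,0,0,0,0]'
python3 -m creep '[0,0,0.01,0,0,0,0,0,0,0.01,0,0,0,0,0,0,0.01,0,0,0,0,0,0,0.005,0,0,0,0,0,0,0,0,0,0,0,0,0,0,0,0,0,0,0,0,0,0,0,0,0]'
python3 - <<'E'
from h import *
p,d=optics.get_image('side');cv2.imwrite('pics/c6.png',cv2.resize(p[145:245,300:390,::-1],(540,600),interpolation=cv2.INTER_CUBIC))
E
```

```text
time_s: 8.22
tcp_pos: [0.4472, 0.0005, 0.2313]
tcp_rot: [[-0.995, 0.099, 0.0], [0.099, 0.995, -0.0], [-0.0, 0.0, -1.0]]
ft_force: [0.6, 0.3, -1.3]
grip_width: 0.238
time_s: 9.1
tcp_pos: [0.4507, 0.0342, 0.2313]
tcp_rot: [[-0.995, 0.1, -0.0], [0.1, 0.995, -0.0], [-0.0, -0.0, -1.0]]
ft_force: [0.4, 0.5, -2.3]
grip_width: 0.24
```

View pics/c6.png

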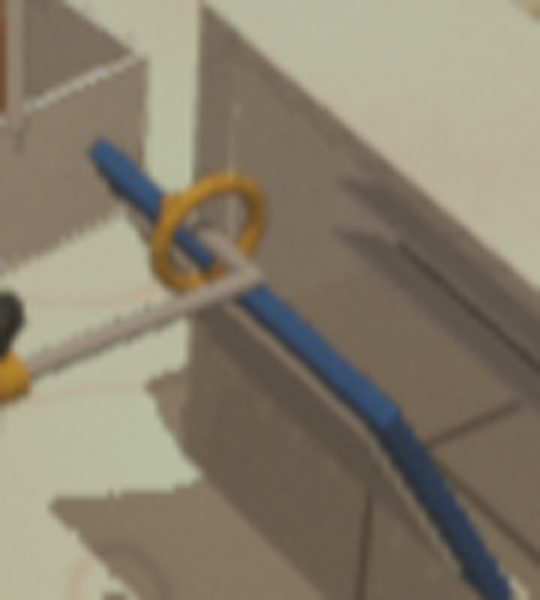

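```bash
python3 tgt.py .4509 .0348 .2314 -5.7
```

```text
t 9.15 p [0.4507 0.0342 0.2313] F [ 0.8132  0.3606 -0.997 ] w 0.23694040706840644
turn [-0.0001 -0.     -0.0007] shift now [-0.0002  0.0006 -0.0001] after turn [-0.0002  0.0006 -0.0001]
```

The finger is through the ring, with the ring at crop (208,230) and the finger entering it at (230,255). Now I'll swing the flap shut along the arc.

```bash
python3 -m creep '[0,-0.01,0,-0.004,0,0,0,0,-0.01,0,-0.004,0,0,0,0,-0.01,0,-0.0035,0,0,0,0,-0.01,0,-0.003,0,0,0,0,0,0,0,0,0,0]'
python3 -m creep '[0,-0.01,0,-0.0025,0,0,0,0,-0.01,0,-0.002,0,0,0,0,-0.01,0,-0.0015,0,0,0,0,-0.01,0,-0.001,0,0,0,0,0,0,0,0,0,0]'
python3 - <<'E'
from h import *
p,d=optics.get_image('side');cv2.imwrite('pics/c7.png',cv2.resize(p[125:245,300:420,::-1],(600,600),interpolation=cv2.INTER_CUBIC))
E
```

```text
time_s: 9.78
tcp_pos: [0.4915, 0.0304, 0.2458]
tcp_rot: [[-0.995, 0.1, 0.0], [0.1, 0.995, 0.0], [-0.0, 0.0, -1.0]]
ft_force: [-0.1, -0.3, -2.0]
grip_width: 0.238
time_s: 10.4
tcp_pos: [0.5312, 0.0263, 0.2526]
tcp_rot: [[-0.995, 0.1, 0.0], [0.1, 0.995, -0.0], [-0.0, 0.0, -1.0]]
ft_force: [-0.7, -0.9, -1.7]
grip_width: 0.241
```

View pics/c7.png

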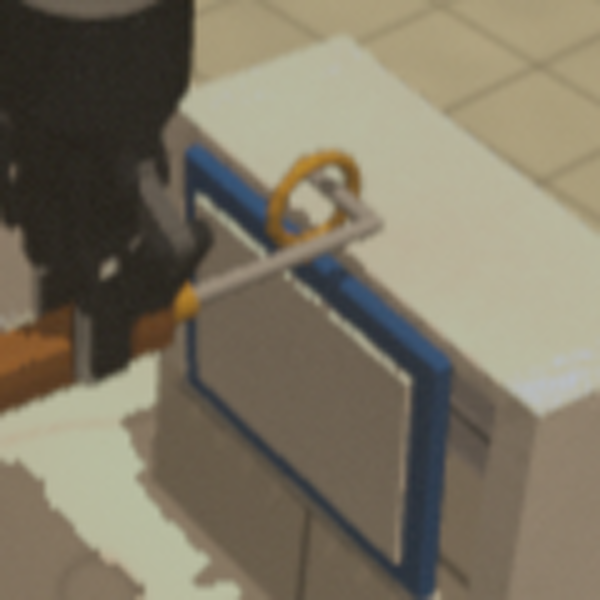

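The ring is following and the flap is nearly upright. I'll carry on past the shut position.

```bash
python3 -m creep '[0,-0.005,0,0,0,0,0,0,-0.005,0,0,0,0,0,0,0,0,0,0,0,0,0,0,0,0,0,0,0]'
python3 -m creep '[0,-0.003,0,0,0,0,0,0,0,0,0,0,0,0,0,0,0,0,0,0,0]'
python3 - <<'E'
from h import *
print(readout.observe()['ft_force'])
p,d=optics.get_image('side');cv2.imwrite('pics/c8.png',cv2.resize(p[125:245,300:420,::-1],(600,600),interpolation=cv2.INTER_CUBIC))
E
```

```text
time_s: 10.95
tcp_pos: [0.5403, 0.0255, 0.2528]
tcp_rot: [[-0.995, 0.1, 0.0], [0.1, 0.995, 0.0], [-0.0, 0.0, -1.0]]
ft_force: [-0.9, 0.1, -1.8]
grip_width: 0.239
time_s: 11.32
tcp_pos: [0.543, 0.0252, 0.2527]
tcp_rot: [[-0.995, 0.1, -0.0], [0.1, 0.995, 0.0], [0.0, -0.0, -1.0]]
ft_force: [-3.9, 0.0, -1.4]
grip_width: 0.241
[-3.90299626  0.01900647 -1.36377356]
```

View pics/c8.png

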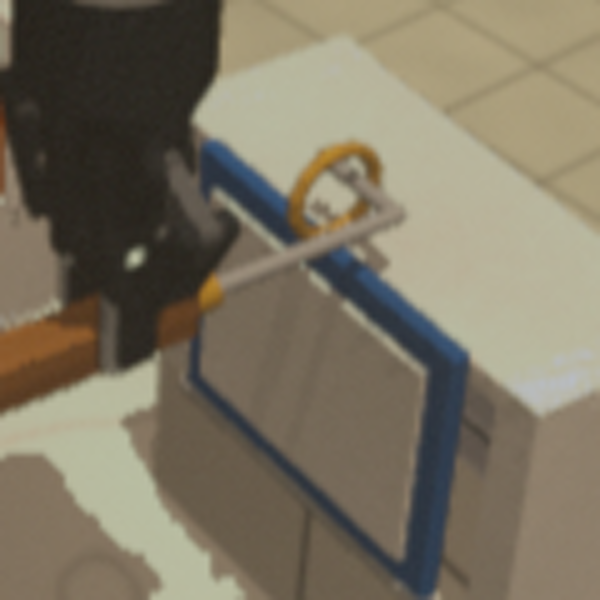

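Run:
```python
from h import *
np.set_printoptions(precision=4,suppress=True)
E=np.array([.5962,.0454,.2404]);px=np.array([.995,-.0993,0]);t0=np.arccos(.1454/.167)
for t in (0,.05,.1,.17):
    X=E+px*.167*(np.sin(t0)-np.sin(t));X[2]=.095+.167*np.cos(t);print(t,X,proj('side',X))
print(onz('side',367.2,162.8,.262))
```

```text
0 [0.6779 0.0372 0.262 ] (np.float64(367.58868170290214), np.float64(162.46822039424154))
0.05 [0.6696 0.0381 0.2618] (np.float64(364.3707603500302), np.float64(163.8147882422946))
0.1 [0.6613 0.0389 0.2612] (np.float64(361.1278341015386), np.float64(165.33083889055183))
0.17 [0.6498 0.04   0.2596] (np.float64(356.5657853494236), np.float64(167.73089838409814))
[0.6765 0.0369 0.262 ]
```

The measured ring pixel (367.2,162.8) corresponds to a tilt of about 0.01 rad, so the flap is shut. I'll centre the finger in the hole and withdraw it sideways.

```bash
python3 -m creep '[0,0.005,0,0,0,0,0,0,0.005,0,0,0,0,0,0,0,0,0,0,0,0,0,0,-0.01,0,0,0,0,0,0,-0.01,0,0,0,0,0,0,-0.01,0,0,0,0]'
python3 -m creep '[0,0,-0.01,0,0,0,0,0,0,-0.01,0,0,0,0,0,0,-0.01,0,0,0,0,0,0,-0.01,0,0,0,0,0,0,-0.015,0,0,0,0,0,0,0,0,0,0,0,0,0,0,0,0,0,0]'
python3 - <<'E'
from h import *
p,d=optics.get_image('side');cv2.imwrite('pics/c9.png',cv2.resize(p[125:245,300:420,::-1],(600,600),interpolation=cv2.INTER_CUBIC))
E
python3 tgt.py .42 -.125 .25 -5.7
```

```text
time_s: 12.12
tcp_pos: [0.5303, -0.0046, 0.2528]
tcp_rot: [[-0.995, 0.1, 0.0], [0.1, 0.995, -0.0], [-0.0, -0.0, -1.0]]
ft_force: [0.2, 0.4, -1.6]
grip_width: 0.237
time_s: 13.0
tcp_pos: [0.5248, -0.0585, 0.2528]
tcp_rot: [[-0.995, 0.1, -0.0], [0.1, 0.995, 0.0], [0.0, 0.0, -1.0]]
ft_force: [0.0, 0.6, -1.7]
grip_width: 0.238
t 13.05 p [ 0.5248 -0.0583  0.2528] F [ 0.0303  0.0314 -1.4545] w 0.24145378035903994
turn [ 0.0001  0.     -0.0002] shift now [ 0.0976 -0.0768  0.0028] after turn [ 0.0976 -0.0768  0.0028]
```

View pics/c9.png

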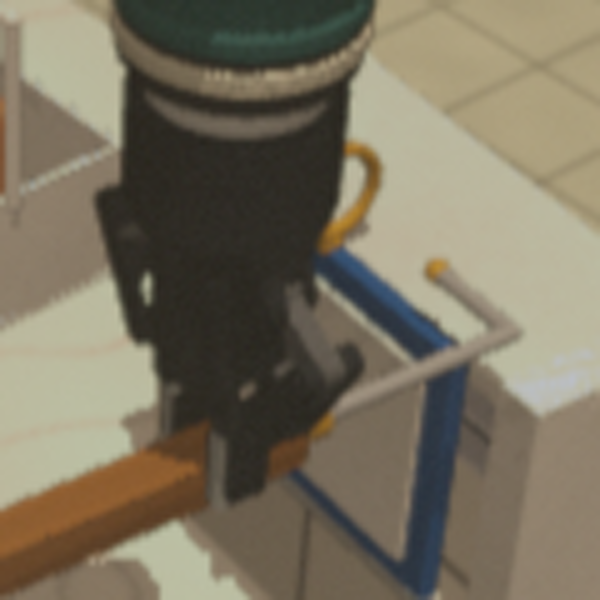

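The hook is clear, with the ball at crop (436,268), and the flap stayed shut. I'll pull back, shift right to the empty area and lower.

```bash
python3 -m creep '[0,0.02,0,-0.002,0,0,0,0,0.02,0,0,0,0,0,0,0.02,-0.01,0,0,0,0,0,0.02,-0.02,0,0,0,0,0,0.018,-0.02,0,0,0,0,0,0,-0.02,0,0,0,0,0,0,-0.007,0,0,0,0,0,0,0,0,0,0,0]'
python3 -m creep '[0,0,0,0.02,0,0,0,0,0,0,0.03,0,0,0,0,0,0,0.03,0,0,0,0,0,0,0.03,0,0,0,0,0,0,0.03,0,0,0,0,0,0,0.03,0,0,0,0,0,0,0.02,0,0,0,0,0,0,0,0,0,0]'
python3 tgt.py .42 -.125 .0036 -5.7
python3 - <<'E'
from h import *
p,d=optics.get_image('side');cv2.imwrite('pics/s10.png',p[:,:,::-1])
E
```

```text
time_s: 14.05
tcp_pos: [0.4197, -0.1251, 0.2547]
tcp_rot: [[-0.995, 0.1, -0.0], [0.1, 0.995, 0.0], [0.0, 0.0, -1.0]]
ft_force: [-0.3, -0.6, -1.8]
grip_width: 0.237
time_s: 15.05
tcp_pos: [0.419, -0.1242, 0.0639]
tcp_rot: [[-0.995, 0.099, -0.002], [0.099, 0.995, 0.001], [0.002, 0.001, -1.0]]
ft_force: [0.1, -0.2, -0.4]
grip_width: 0.239
t 15.05 p [ 0.419  -0.1242  0.0639] F [ 0.1112 -0.182  -0.3593] w 0.23851362371603163
turn [ 0.0011 -0.0023  0.0005] shift now [-0.0012 -0.0008  0.0603] after turn [-0.001  -0.0007  0.0603]
```

View pics/s10.png

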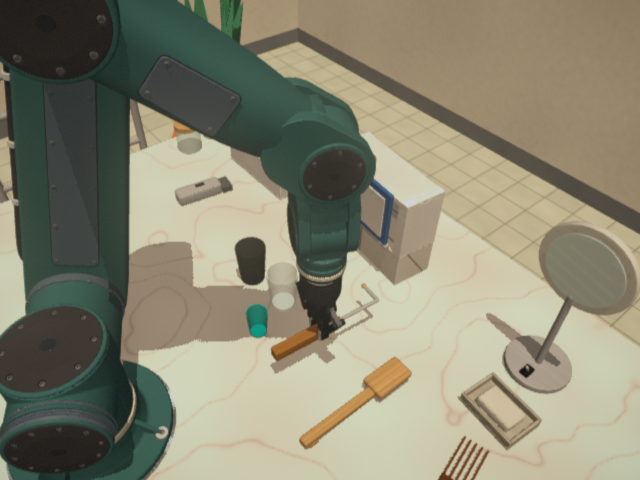

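The pole hangs clear of everything, between the cups and the brush. I'll lower it to contact.

```bash
python3 -m creep '[0,0,0,0.015,0,0,0,0,0,0,0.015,0,0,0,0,0,0,0.012,0,0,0,0,0,0,0.008,0,0,0,0,0,0,0.006,0,0,0,0,0,0,0.003,0,0,0,0,0,0,0,0,0,0]'
python3 -m creep '[0,0,0,0.001,0,0,0,0,0,0,0.001,0,0,0,0,0,0,0,0,0,0,0,0,0,0,0,0,0]'
```

```text
time_s: 15.98
tcp_pos: [0.4196, -0.1253, 0.0058]
tcp_rot: [[-0.995, 0.1, -0.0], [0.1, 0.995, 0.0], [0.0, 0.0, -1.0]]
ft_force: [-0.3, -0.6, -1.1]
grip_width: 0.24
time_s: 16.48
tcp_pos: [0.4196, -0.1253, 0.0038]
tcp_rot: [[-0.995, 0.1, 0.0], [0.1, 0.995, 0.0], [-0.0, 0.0, -1.0]]
ft_force: [-0.3, -0.5, -1.6]
grip_width: 0.236
```

```bash
python3 -m creep '[0,0,0,0.001,0,0,0,0,0,0,0.0005,0,0,0,0,0,0,0,0,0,0]'
```

```text
time_s: 16.85
tcp_pos: [0.4196, -0.1253, 0.0035]
tcp_rot: [[-0.995, 0.099, 0.001], [0.099, 0.995, -0.001], [-0.001, -0.001, -1.0]]
ft_force: [-9.2, 5.0, 36.3]
grip_width: 0.236
```

Contact is made on the table, so I'll ease up slightly and open slowly, then rise.

```bash
python3 -m creep '[0,0,0,-0.001,0,0,0,0,0,0,0,0,0,0]'
python3 -m creep '[0.03,0,0,0,0,0,0,0.045,0,0,0,0,0,0,0.06,0,0,0,0,0,0,0.07,0,0,0,0,0,0,0.07,0,0,0,0,0,0,0.07,0,0,0,0,0,0]'
python3 -m creep '[0.07,0,0,-0.01,0,0,0,0.07,0,0,-0.02,0,0,0,0.07,0,0,-0.03,0,0,0,0.07,0,0,-0.04,0,0,0,0.07,0,0,-0.04,0,0,0,0.07,0,0,-0.04,0,0,0,0.07,0.03,0,-0.02,0,0,0,0.07,0.03,0,0,0,0,0]'
python3 -m creep '[0.07,0.03,0,0,0,0,0,0.07,0.03,-0.03,0,0,0,0,0.07,0,-0.04,0,0,0,0,0.07,0,-0.04,0,0,0,0,0.07,0,-0.04,0,0,0,0,0.07,0,-0.04,0,0,0,0,0.07,0,-0.04,0,0,0,0,0.07,0,0,0,0,0,0]'
python3 - <<'E'
from h import *
for n in('top','side'):
    p,d=optics.get_image(n);np.savez('pics/%s11.npz'%n,p=p,d=d);cv2.imwrite('pics/%s11.png'%n,p[:,:,::-1])
print(readout.observe()['ft_force'])
E
```

```text
time_s: 17.1
tcp_pos: [0.4197, -0.1254, 0.0036]
tcp_rot: [[-0.995, 0.1, 0.0], [0.1, 0.995, -0.0], [-0.001, -0.0, -1.0]]
ft_force: [-2.4, 1.7, 12.0]
grip_width: 0.238
time_s: 17.85
tcp_pos: [0.4196, -0.1252, 0.0033]
tcp_rot: [[-0.995, 0.1, 0.0], [0.1, 0.995, -0.0], [-0.0, -0.0, -1.0]]
ft_force: [-0.0, 0.7, -0.5]
grip_width: 0.825
time_s: 18.85
tcp_pos: [0.3597, -0.1194, 0.2051]
tcp_rot: [[-0.995, 0.099, 0.002], [0.099, 0.995, -0.001], [-0.003, -0.001, -1.0]]
ft_force: [1.0, -0.5, 0.2]
grip_width: 0.82
time_s: 19.85
tcp_pos: [0.2769, -0.3441, 0.2036]
tcp_rot: [[-0.995, 0.102, 0.0], [0.102, 0.995, -0.0], [-0.0, -0.0, -1.0]]
ft_force: [0.0, 0.6, -0.5]
grip_width: 0.821
[-0.29985157  0.2725376  -0.56778724]
```

View pics/top11.png

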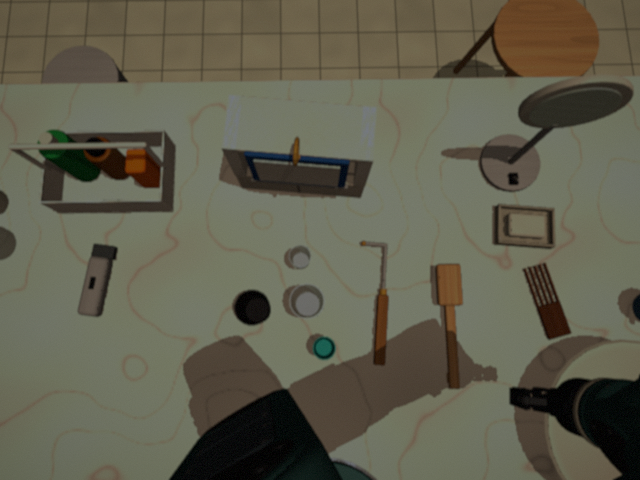

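View pics/side11.png

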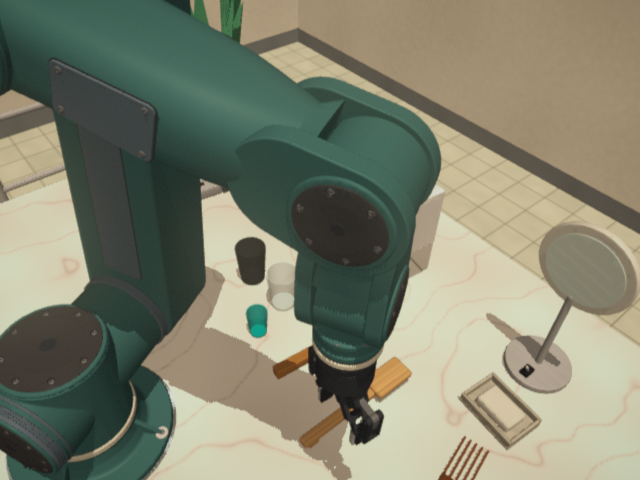

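The pole lies flat at top (381,310), the cup is unmoved at (305,301), and the ring is over the box front at (295,150). I'll do a quick numeric check and then sign off.

Run:
```python
from h import *
from cell import order
a=np.load('pics/top11.npz');a0=np.load('pics/top0.npz')
for X in([.6779,.0372,.262],[.6696,.0381,.2618],[.6498,.04,.2596]):print(proj('top',np.array(X)))
p=a['p'].astype(int);m=(p[...,0]>p[...,2]*1.8)&(p[...,0]>70);v,u=np.nonzero(m[130:175,285:305]);print('ring',(u.min()+u.max())/2+285,(v.min()+v.max())/2+130)
print('cup diff',np.abs(p-a0['p'].astype(int))[280:322,286:326].mean())
for uv in((384,300),(381,330),(379,355)):print(dep('top',*uv,a['d'][uv[1],uv[0]]))
s=readout.observe();print(np.abs(s['joint_velocities']).max(),s['ft_force'])
print(order.sign_off())
```

```text
(np.float64(295.93802316188413), np.float64(149.99310919611185))
(np.float64(295.44627131671336), np.float64(154.83346238636238))
(np.float64(294.4615374253991), np.float64(166.80338248118))
ring 296.0 150.0
cup diff 4.583730158730159
[ 0.44683524 -0.1296279   0.0237522 ]
[ 0.38716197 -0.1205888   0.02613626]
[ 0.33851911 -0.11478744  0.02364884]
1.0306872935940548 [-0.29985157  0.2725376  -0.56778724]
the job is handed in; nothing more can be done
None
```

I gripped the pole, put its finger through the eye sideways at a flap tilt of about 0.51 rad, and pushed the flap shut. I then unhooked the pole, lowered it onto an empty part of the vanity until it touched, released it and moved the arm clear. The job was handed in about 20 s into the 58 s limit; sign-off gives no verdict.

What the last checks showed:
- **Flap:** the ring is at pixel (296,150) in the top view, which is where the shut position projects. That puts the tilt at about 0.
- **Pole:** its top surface measures 24–26 mm high all along the handle, as it should when lying flat and level.
- **Cup:** it stands at the same pixel as at the start, (305,301).
- **Contact:** the robot touches nothing, and the wrist force is only sensor noise.
- **Force while laying down:** pressing the pole onto the table briefly reached about 36 N at the wrist, through the held pole and close to the 40 N limit for the arm or gripper body. I backed off to 12 N before opening.

No checks failed. In the final side view the arm blocked the flap, so the shut reading there comes from the top view only. It agrees with the side view of 0.01 rad taken while the hook was still in the eye.

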